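# Index the dish carousel to its next notch

## Robot

A 6-joint arm with a two-finger parallel gripper is mounted at the origin on a cart in front of the work surface, level with it; the furniture and walls round the work are solid. World frame = base frame: x ahead of the robot, y to its left, z up, the work surface at z = 0. Lengths are in m, angles in rad, forces in N, time in s.
With the tool pointing down it reaches from about 0.35 to 0.975 m from the base axis. Payload 7.1 kg.
Tool frame: the origin (TCP) lies on the centre line of the jaws, within the pads' length; the fingertips stand 8 mm ahead of it and the grasp point (between the pads) lies 11 mm behind it (bot.tip_reach is the distance from the TCP to the fingertips, in m); z points along the fingers, y is the line along which they close (so a half turn about z gives the same grasp; the last joint's range is limited). The gripper opens to 88 mm and grips with 3 to 60 N. Pads are 20 mm wide; open, the fingers measure 115 mm over their backs; the gripper's body (75 mm by 178 mm) begins 61 mm behind the grasp point.
Start: joints at [-1.245, 0.423, 1.63, -0, 1.089, -0.019], TCP at [0.211, -0.588, 0.231] pointing down, gripper open.
Joint ranges: [-3, 3], [-0.9, 2.11], [0.09, 2.58], [-1.31, 4.45], [0.11, 2.69], [-2.54, 2.54]. Speed limits (rad/s): [2.39, 2.39, 3.01, 3.14, 3.14, 3.14].

## Interface

Orientations are given as a unit quaternion [x, y, z, w].
In Python, from rig import bot gives the robot as it stands.
- The arm moves only by the tool drive_tool, never from a script. Its argument "deltas" is a list of rows, each an object of numbers: "grip": the finger opening in mm, from 0 to 87.8; "dx", "dy", "dz": the shift along the world's x, y, z scaled (see below); "ax", "ay", "az": the turn, a rotation vector about the world's x, y, z scaled (see below). In form: [{"grip": .., "dx": .., "dy": .., "dz": .., "ax": .., "ay": .., "az": ..}, ...]. A call has 1 to 10 rows; each row shifts and turns the commanded pose from where the row before left it; what a row does not reach is not made up. The controller multiplies each number of a shift by 0.05 m and each number of a turn by 0.1 rad. A row lasts 1/8 s, in which the tool goes at most 62.5 mm and 10.7 degrees, less where a joint would pass 70% of its speed; a pose out of reach is approached as far as the arm can. A call with a number of a shift or a turn outside -1 to 1 is refused whole. A call with a gripper value outside its range is refused whole. The fingers move at their own pace and stop on an object; "grip_force" is the grip in N (left out, the last holds). Time passes only in rows, so rows that do not move let the fingers close. It gives the time, the measured TCP pose, the force, the opening and the grip force at its end, in the units of the state.
- bot.observe(): the state, without advancing time (a new reading comes with each control period).
- bot.read_camera(name): name is "scene" or "top" or "wrist"; returns a dict with "image" (384x512x3 uint8, blue, green, red), "K" (3x3 intrinsics, pixels), "T" (4x4, takes a point from camera to world coordinates); the wrist camera has in their place "hand_eye" (4x4, takes a point from camera to tool coordinates, whose origin is the TCP and whose axes are the flange's). Camera axes: x right, y up, looking along -z (the intrinsics and any distortion apply to the point x, -y, -z); pixel columns grow to the right and rows downward; lengths in m; the calibration is good to about 2 mm. A picture is of the moment at which its call begins: read the wrist's pose just before it. There is no depth.
- bot.close_job(): hands the job in; it is judged then, once.
Trained networks look in the newest picture that a camera, given by its name, has taken for a name from the list of things; names that differ only in an ending like _2 or _b are one class to them, and where a whole thing is asked for, a point or a joint stands for the part that bears it (a point fixed in the world has none). Each returns a list of dicts, best first, with "score" (0 to 1); they miss things now and then, are a little off and sometimes report something else, mostly with a low value. They report only what shows in the picture. A call takes as long as a camera call. They do not tell look-alikes from the thing itself.
- bot.look_for(camera, query): "xy" ([column, row] in pixels, amid what is visible of it).
- bot.silhouettes(camera, query): "pixels" (384x512 bool, what is visible of it) and "xy" ([column, row] in pixels, amid what is visible of it).
- bot.pinpoint(camera, query): "xy" ([column, row] in pixels: a listed point, or the origin of a listed thing).
The state is a dict: "clock": time; "joint_pos": joint angles; "joint_velocities": joint speeds; "effort": joint torques, N m; "eef_pos": TCP position; "orientation": TCP orientation; "ft_force": force on the tool from outside, world axes, zero at the start; "wrist_torque": the same for the moment, N m; "opening": finger opening in m; "grasp_force": force on a finger pad.
Only numpy, scipy, OpenCV 4.12 (cv2) and the standard library are available. Lean on these libraries where they do the work, as an engineer would, in place of code of your own. Each camera call takes 0.05 s, during which the arm holds its last target. There are 200 camera calls.

## Task

Index the petri-dish carousel by one station: gently press its orange plunger down with the fingertips to unlock the table, turn the table counter-clockwise (seen from above) to the very next notch without going past it to a further one, and let the plunger spring fully up so that it locks the table there. Nothing is to be grasped or lifted: the dishes stay in the tray, and everything else on the desk is left alone.

Things in the scene. Friction and masses are not known exactly. Their poses are not given: they have to be found in the camera images.
- index_base: Fixed round base of the dish carousel, 254 mm across: a steel ring with six notches 60 degrees apart, ring top 38 mm above the desk. Origin on the turning axis at desk height. Its -y axis points from the axis to the notch in which the plunger stands at the start; z up.
- carousel (a joint): Turn of the carousel table about its vertical axis, rad; 0 at the start (locked in its first notch), positive counter-clockwise seen from above. Notches lie every 1.047 rad (60 degrees): the next one is at 1.047. Locked, it has about 0.01 rad of play. Free, it turns with a slight drag (about 1 N at the plunger) and stays where it is left.
- table_centre (a point): Middle of the carousel table on its turning axis, at the height of the tray floor on which the dishes stand, 53 mm above the desk. The grey round tray is 200 mm across, the top of its lip 59 mm above the desk; a low hub and small pegs stand between the dishes.
- plunger_top (a point): Centre of the top of the orange plunger button: 38 mm across, flat top 28 mm; 80 mm above the desk when up (27 mm above table_centre), 142 mm from the turning axis, on an arm that turns with the table. It stands between two blue guard plates. A fingertip put between them presses the button and, moved along the circle round the axis, pushes the leading plate and turns the table.
- guard_lead (a point): Middle of the inner face of the blue guard plate on the counter-clockwise side of the button, 27 mm from the button's middle, 91 mm above the desk. A like plate stands on the other side: clear gap 54 mm; each is 7 mm thick, 32 mm long radially, top 101 mm above the desk. Open above, outwards and towards the axis.
- plunger (a joint): Plunger travel straight down, m: 0 up, 0.014 bottom stop. A spring pushes it up (5 N when up, 8 N at 10 mm). Up, its brass key locks the table in a notch; from 9 mm down the table is free (half way, a side push may cam it out). Let go between notches it stays about 9 mm down and the table still turns; at a notch it springs fully up, drawing the table the last 5 mm or so to the notch's middle.
- dish_1: one of six alike lidded petri dishes, 58 mm across, 15 mm high, standing loose in the carousel's tray, centre 66 mm from the turning axis; origin at the centre of its underside
- dish_2: one of six alike lidded petri dishes, 58 mm across, 15 mm high, standing loose in the carousel's tray, centre 66 mm from the turning axis; origin at the centre of its underside
- dish_3: one of six alike lidded petri dishes, 58 mm across, 15 mm high, standing loose in the carousel's tray, centre 66 mm from the turning axis; origin at the centre of its underside
- dish_4: one of six alike lidded petri dishes, 58 mm across, 15 mm high, standing loose in the carousel's tray, centre 66 mm from the turning axis; origin at the centre of its underside
- dish_5: one of six alike lidded petri dishes, 58 mm across, 15 mm high, standing loose in the carousel's tray, centre 66 mm from the turning axis; origin at the centre of its underside
- dish_6: one of six alike lidded petri dishes, 58 mm across, 15 mm high, standing loose in the carousel's tray, centre 66 mm from the turning axis; origin at the centre of its underside
- tube_a: screw-cap tube, red with blue cap, 32 mm across, 113 mm tall, standing on the left of the desk; a bystander; origin at the centre of its underside
- tube_b: screw-cap tube, pale with orange cap, 32 mm across, 113 mm tall, standing on the left of the desk; a bystander; origin at the centre of its underside
- coverslips: little white box of cover glasses, 32x32x16 mm, at the left; a bystander; origin at the centre of its underside
- tape_masking: roll of masking tape lying flat, 104 mm across, 25 mm high, at the right; a bystander; origin at the centre of its underside
- timer: white digital timer lying on its back, 66x66x19 mm, at the right; a bystander; origin at the centre of its underside
Mind the look-alikes: they are no part of the job. Leave any brown or purple look-alike of the dish_6 alone.

How it is judged:
On the way, in this order (a step that is already met when the one before it is completed fails the run):
1. the plunger is pressed down at least 8 mm with the table still at its first notch (value of joint plunger above 0.008 m and value of joint carousel between -0.15 and 0.15 rad), for 0.1 s.
2. the table has been turned at least half a step counter-clockwise (value of joint carousel above 0.52 rad), for 0.1 s.
At the end, for the whole second after the job is handed in: The table stands at rest one notch (1.047 rad within 0.035) counter-clockwise from its start, the plunger is up within 2 mm (locked), all six dishes stand flat in the tray, and the bystanders are within 20 mm of where they stood (value of joint carousel between 1.012 and 1.082 rad and value of joint plunger below 0.002 m and velocity of joint carousel between -0.03 and 0.03 rad/s and z of dish_1 in the frame of index_base between 0.048 and 0.058 m and angle between each of dish_1, dish_2, dish_3, dish_4, dish_5, dish_6's own z axis and vertical below 0.1 rad and z of dish_2 in the frame of index_base between 0.048 and 0.058 m and z of dish_3 in the frame of index_base between 0.048 and 0.058 m and z of dish_4 in the frame of index_base between 0.048 and 0.058 m and z of dish_5 in the frame of index_base between 0.048 and 0.058 m and z of dish_6 in the frame of index_base between 0.048 and 0.058 m and distance of each of tube_a, tube_b, coverslips, tape_masking, timer from where it was at the start of the episode below 0.02 m); the robot touches nothing.
It fails at once if the table is turned well past the next notch (more than 1.45 rad) (value of joint carousel above 1.45 rad).
It fails at once if the table is turned the wrong way (more than 0.3 rad clockwise) (value of joint carousel below -0.3 rad).
It fails at once if the carousel is pressed or squeezed with more than 35 N (contact force between the fingers and index_base above 35 N).
It fails at once if a dish is lifted or tipped out of its place (10 mm above the tray floor) (z of any of dish_1, dish_2, dish_3, dish_4, dish_5, dish_6 in the frame of index_base above 0.063 m).
It fails at once if a bystander is lifted or shifted more than 20 mm (distance of any of tube_a, tube_b, coverslips, tape_masking, timer from where it was at the start of the episode above 0.02 m).
It also fails if it takes over 40 s, if anything falls off the work surface, if the arm or the gripper's body presses on something with over 40 N, if the wrist force passes 120 N, or if a joint passes its speed limit or range.

## Working session

There is one attempt and no reset: what is moved stays moved. The work goes in short steps, Python scripts to look and compute and a tool call to move; the robot and the scene stay as the last step left them, time stands still between calls to the robot, and variables do not carry over. Pictures are saved under pics/ and viewed, at most 10 in all, crops included, and the job is handed in when it is done.

Besides the shell and the picture viewer there is one more tool, called after ">>>" as name([rows], argument=value, ...), one row to a line, values as JSON. drive_tool: Moves the arm, as the interface text tells. Its arguments: {"type":"object","properties":{"deltas":{"type":"array","items":{"type":"object","properties":{"grip":{"type":"number"},"dx":{"type":"number","minimum":-1,"maximum":1},"dy":{"type":"number","minimum":-1,"maximum":1},"dz":{"type":"number","minimum":-1,"maximum":1},"ax":{"type":"number","minimum":-1,"maximum":1},"ay":{"type":"number","minimum":-1,"maximum":1},"az":{"type":"number","minimum":-1,"maximum":1}}}},"grip_force":{"type":"number"}},"required":["deltas"]}

```bash
mkdir -p pics; cat > h.py <<'E'
import numpy as np, cv2
from rig import bot
def ray(c,uv,T=None):
    K=np.array(c["K"]);T=np.array(c["T"] if T is None else T)
    d=np.linalg.inv(K)@[uv[0],uv[1],1]; d=np.array([d[0],-d[1],-d[2]])
    return T[:3,3],T[:3,:3]@d
def atz(c,uv,z,T=None):
    o,d=ray(c,uv,T); return o+d*(z-o[2])/d[2]
E
python3 - <<'E'
from h import *
ims=[]
for n in("scene","top"):
    c=bot.read_camera(n); cv2.imwrite(f"pics/{n}0.png",c["image"])
    for q,z in(("plunger_top",.08),("guard_lead",.091),("table_centre",.053),("index_base",0)):
        for r in bot.pinpoint(n,q)[:3]: print(n,q,np.round(r["xy"]),round(r["score"],2),atz(c,r["xy"],z).round(4))
    if n=="top":
        for q in("dish_6","tube_a","coverslips","tape_masking","timer"):
            for r in bot.look_for(n,q)[:8]: print(q,np.round(r["xy"]),round(r["score"],2),atz(c,r["xy"],.06 if "dish" in q else .02).round(3))
    ims.append(c["image"])
print({k:c[k] for k in c if k not in("image","T","K")},bot.tip_reach, bot.observe())
cv2.imwrite("pics/both.png",cv2.resize(np.vstack(ims),None,fx=.78,fy=.78))
E
```

```text
scene plunger_top [274. 189.] 0.49 [ 0.5338 -0.0619  0.08  ]
scene plunger_top [269. 177.] 0.4 [ 0.5875 -0.1135  0.08  ]
scene guard_lead [268. 178.] 0.8 [ 0.581  -0.0964  0.091 ]
scene guard_lead [272. 189.] 0.36 [ 0.5323 -0.0496  0.091 ]
scene table_centre [260. 216.] 0.86 [0.506  0.0614 0.053 ]
scene index_base [258. 226.] 0.93 [0.5157 0.0574 0.    ]
top plunger_top [270. 203.] 0.48 [ 0.5463 -0.0837  0.08  ]
top guard_lead [269. 196.] 0.97 [ 0.5648 -0.0784  0.091 ]
top table_centre [218. 212.] 0.97 [0.5159 0.0601 0.053 ]
top index_base [222. 220.] 0.84 [0.5022 0.0514 0.    ]
dish_6 [231. 230.] 0.9 [0.468 0.017 0.06 ]
dish_6 [325. 208.] 0.89 [ 0.547 -0.236  0.06 ]
dish_6 [244. 205.] 0.88 [ 0.541 -0.013  0.06 ]
dish_6 [209. 238.] 0.85 [0.442 0.075 0.06 ]
dish_6 [229. 139.] 0.77 [0.729 0.046 0.06 ]
dish_6 [300. 256.] 0.7 [ 0.41  -0.174  0.06 ]
dish_6 [355. 252.] 0.66 [ 0.432 -0.322  0.06 ]
dish_6 [225. 192.] 0.64 [0.571 0.043 0.06 ]
tube_a [108. 207.] 0.8 [0.513 0.379 0.02 ]
tube_a [119. 236.] 0.66 [0.433 0.337 0.02 ]
tape_masking [378. 244.] 0.78 [ 0.464 -0.399  0.02 ]
timer [363. 185.] 0.8 [ 0.631 -0.354  0.02 ]
{} 0.008 {'clock': 0.75, 'joint_pos': array([-1.24500987e+00,  4.23097393e-01,  1.62989693e+00, -3.74562244e-06,
        1.08858876e+00, -1.89992229e-02]), 'joint_velocities': array([ 0.00049096,  0.00100407, -0.00098145,  0.00112532,  0.00179912,
       -0.0014417 ]), 'effort': array([-1.26846367e-04, -5.44480813e+01, -2.74023986e+01,  6.43897732e-02,
        1.68094476e-02, -1.16173311e-05]), 'eef_pos': array([ 0.21126715, -0.58819876,  0.2306779 ]), 'orientation': array([ 9.85176970e-01,  1.71541065e-01, -9.09077338e-07,  4.97969755e-06]), 'ft_force': array([-0.2421175 , -0.84988106,  0.27431903]), 'wrist_torque': array([ 0.00324909, -0.06214434, -0.00262994]), 'grasp_force': 0.0, 'opening': 0.08757969103163875}
```

View pics/both.png

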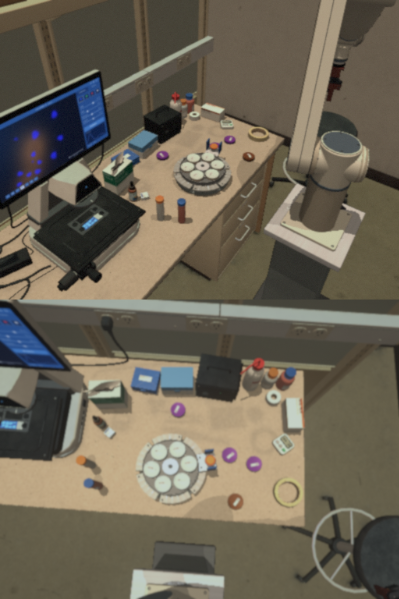

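Scaled view: the scene picture has the carousel at about (203,172), with the plunger's orange dot and blue plates at about (214,146). In the top picture the carousel is at about (171,468) and the plunger at about (211,461).

Orange things that could be mistaken for the plunger, in full-size top pixels: carousel arm button (270,203), orange tube cap (~108,207), far orange and red bottle caps (~345,98 and ~330,80). Purple and brown dishes at (325,208), (295,199), (229,139) and (300,256) are look-alikes of dish_6. I choose (270,203), since it is on the carousel between blue plates.

```bash
python3 - <<'E'
from h import *
a=cv2.imread("pics/top0.png")[150:270,150:310]; b=cv2.imread("pics/scene0.png")[150:270,190:350]
cv2.imwrite("pics/crop.png",cv2.resize(np.hstack([a,b]),None,fx=2.5,fy=2.5,interpolation=cv2.INTER_CUBIC))
E
```

```text
(no output)
```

View pics/crop.png

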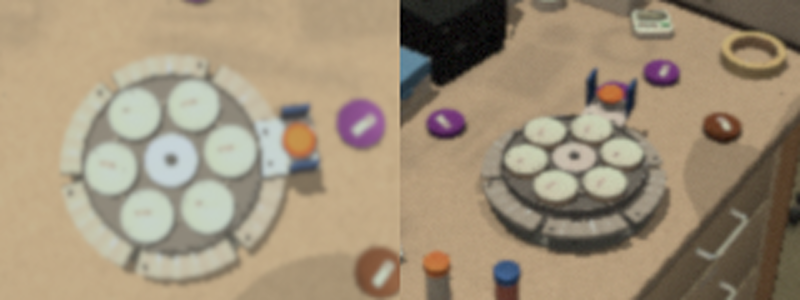

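>>> drive_tool([
  {"dx": 0.6,"dy": 0.9,"grip": 0},
  {"dx": 0.6,"dy": 0.9,"grip": 0},
  {"dx": 0.6,"dy": 0.9,"grip": 0},
  {"dx": 0.6,"dy": 0.9,"grip": 0},
  {"dx": 0.6,"dy": 0.9,"grip": 0},
  {"dx": 0.6,"dy": 0.9,"grip": 0},
  {"dx": 0.6,"dy": 0.9,"grip": 0},
  {"dx": 0.6,"dy": 0.9,"grip": 0},
  {"dx": 0.6,"dy": 0.9,"grip": 0},
  {"dx": 0.6,"dy": 0.9,"grip": 0},
])

```text
schema error: expected keys grip, dx, dy, dz, ax, ay, az
```

The crop shows the orange button at crop (299,140), which is full top pixel (270,206), between two blue plates on the carousel arm. In the scene half it is at (611,93). A purple dish lies to its right at (361,123). The choice holds.

>>> drive_tool([
  {"grip": 0,"dx": 0.6,"dy": 0.9,"dz": 0,"ax": 0,"ay": 0,"az": 0},
  {"grip": 0,"dx": 0.6,"dy": 0.9,"dz": 0,"ax": 0,"ay": 0,"az": 0},
  {"grip": 0,"dx": 0.6,"dy": 0.9,"dz": 0,"ax": 0,"ay": 0,"az": 0},
  {"grip": 0,"dx": 0.6,"dy": 0.9,"dz": 0,"ax": 0,"ay": 0,"az": 0},
  {"grip": 0,"dx": 0.6,"dy": 0.9,"dz": 0,"ax": 0,"ay": 0,"az": 0},
  {"grip": 0,"dx": 0.6,"dy": 0.9,"dz": 0,"ax": 0,"ay": 0,"az": 0},
  {"grip": 0,"dx": 0.6,"dy": 0.9,"dz": 0,"ax": 0,"ay": 0,"az": 0},
  {"grip": 0,"dx": 0.6,"dy": 0.9,"dz": 0,"ax": 0,"ay": 0,"az": 0},
  {"grip": 0,"dx": 0.6,"dy": 0.9,"dz": 0,"ax": 0,"ay": 0,"az": 0},
  {"grip": 0,"dx": 0.6,"dy": 0.9,"dz": 0,"ax": 0,"ay": 0,"az": 0},
])

```text
clock: 2.0
eef_pos: [0.5122, -0.1366, 0.231]
orientation: [0.985, 0.172, 0.0, 0.0]
ft_force: [0.7, -0.3, 0.3]
opening: 0.0004
grasp_force: 0.0
```

```bash
cat >> h.py <<'E'
from scipy.spatial.transform import Rotation as R
def wrist():
    s=bot.observe(); c=bot.read_camera("wrist"); A=np.eye(4)
    A[:3,:3]=R.from_quat(s["orientation"]).as_matrix(); A[:3,3]=s["eef_pos"]
    c["T"]=A@np.array(c["hand_eye"]); return c,s
E
python3 - <<'E'
from h import *
c,s=wrist(); cv2.imwrite("pics/w1.png",c["image"])
print(s["eef_pos"],s["clock"],s["joint_pos"].round(2)); print(np.round(c["hand_eye"],3))
for q,z in(("plunger_top",.08),("guard_lead",.091),("table_centre",.053),("index_base",0)):
    for r in bot.pinpoint("wrist",q)[:2]: print(q,np.round(r["xy"]),round(r["score"],2),atz(c,r["xy"],z).round(4))
E
```

```text
[ 0.51221886 -0.13661784  0.23096254] 2.0 [-0.28  0.28  1.84 -0.    1.02  0.94]
[[-0.001  0.965  0.263  0.073]
 [ 1.     0.001  0.001  0.   ]
 [ 0.     0.263 -0.965 -0.154]
 [ 0.     0.     0.     1.   ]]
plunger_top [216. 135.] 0.9 [ 0.5447 -0.0797  0.08  ]
guard_lead [217. 109.] 0.6 [ 0.5696 -0.074   0.091 ]
table_centre [ 88. 117.] 0.98 [0.5128 0.0609 0.053 ]
table_centre [219. 111.] 0.54 [ 0.5667 -0.0718  0.053 ]
index_base [113. 119.] 0.82 [0.5107 0.0579 0.    ]
```

View pics/w1.png

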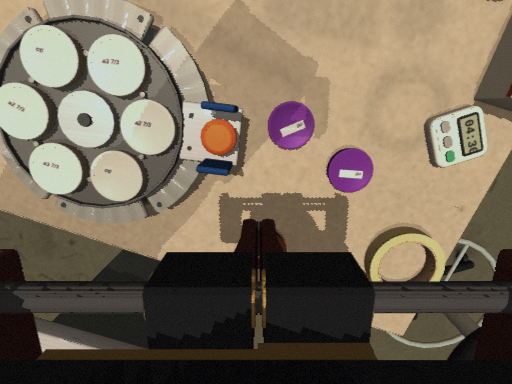

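The wrist picture shows the button at (218,136), plates at (219,106) and (214,168), and the hub at (85,120). The networks agree with this and with the top camera: axis about (0.5125,0.0605), plunger about (0.5445,-0.078), radius angle -77°.

>>> drive_tool([
  {"grip": 0,"dx": 0.32,"dy": 0.58,"dz": -0.2,"ax": 0,"ay": 0,"az": -0.6},
  {"grip": 0,"dx": 0.32,"dy": 0.58,"dz": -0.5,"ax": 0,"ay": 0,"az": -0.6},
  {"grip": 0,"dx": 0,"dy": 0,"dz": -0.8,"ax": 0,"ay": 0,"az": 0},
  {"grip": 0,"dx": 0,"dy": 0,"dz": -0.8,"ax": 0,"ay": 0,"az": 0},
  {"grip": 0,"dx": 0,"dy": 0,"dz": -0.3,"ax": 0,"ay": 0,"az": 0},
  {"grip": 0,"dx": 0,"dy": 0,"dz": 0,"ax": 0,"ay": 0,"az": 0},
])

```text
clock: 3.0
eef_pos: [0.5426, -0.0811, 0.1003]
orientation: [0.994, 0.111, -0.001, -0.0]
ft_force: [-0.1, 0.1, 0.6]
opening: 0.0006
grasp_force: 0.0
```

```bash
python3 - <<'E'
from h import *
c,s=wrist(); b=bot.read_camera("top")["image"][150:270,150:310]
print(s["eef_pos"],s["ft_force"])
cv2.imwrite("pics/w2.png",np.hstack([c["image"][:,:420],cv2.resize(b,(380,384))[:, :] ]))
E
```

```text
[ 0.54258491 -0.08112013  0.10026878] [-0.08579253  0.13199075  0.63615963]
```

View pics/w2.png

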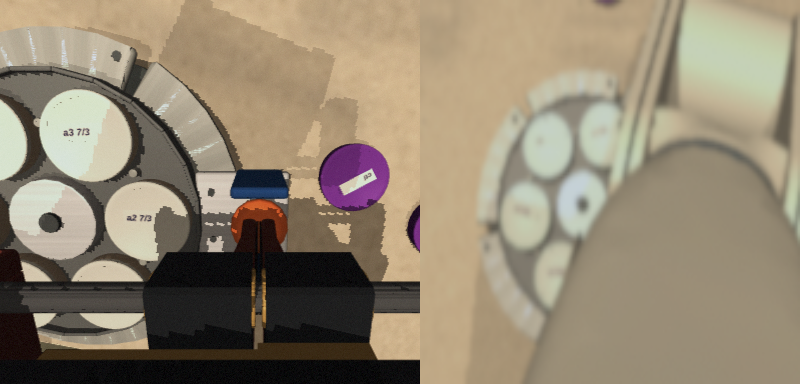

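The fingertips stand over the button at (260,225), behind the leading blue plate at (259,184). The arm hides the plunger from the top camera. Next I press.

>>> drive_tool([
  {"grip": 0,"dx": 0.04,"dy": 0.06,"dz": -0.2,"ax": 0,"ay": 0,"az": 0},
  {"grip": 0,"dx": 0,"dy": 0,"dz": -0.12,"ax": 0,"ay": 0,"az": 0},
  {"grip": 0,"dx": 0,"dy": 0,"dz": -0.1,"ax": 0,"ay": 0,"az": 0},
  {"grip": 0,"dx": 0,"dy": 0,"dz": -0.04,"ax": 0,"ay": 0,"az": 0},
  {"grip": 0,"dx": 0,"dy": 0,"dz": 0,"ax": 0,"ay": 0,"az": 0},
  {"grip": 0,"dx": 0,"dy": 0,"dz": 0,"ax": 0,"ay": 0,"az": 0},
])

```text
clock: 3.85
eef_pos: [0.5461, -0.0772, 0.0783]
orientation: [0.994, 0.112, 0.001, 0.0]
ft_force: [-0.1, -0.8, 6.8]
opening: 0.0006
grasp_force: 3.6
```

>>> drive_tool([
  {"grip": 0,"dx": 0,"dy": 0,"dz": -0.04,"ax": 0,"ay": 0,"az": 0},
  {"grip": 0,"dx": 0,"dy": 0,"dz": -0.02,"ax": 0,"ay": 0,"az": 0},
  {"grip": 0,"dx": 0,"dy": 0,"dz": 0,"ax": 0,"ay": 0,"az": 0},
  {"grip": 0,"dx": 0,"dy": 0,"dz": 0,"ax": 0,"ay": 0,"az": 0},
])

```text
clock: 4.35
eef_pos: [0.5462, -0.0772, 0.0755]
orientation: [0.994, 0.112, 0.001, 0.0]
ft_force: [-0.8, 0.0, 7.4]
opening: 0.0007
grasp_force: 4.0
```

>>> drive_tool([
  {"grip": 0,"dx": 0.214,"dy": 0.062,"dz": 0,"ax": 0,"ay": 0,"az": 0.785},
  {"grip": 0,"dx": 0.209,"dy": 0.078,"dz": 0,"ax": 0,"ay": 0,"az": 0.785},
  {"grip": 0,"dx": 0.202,"dy": 0.095,"dz": 0,"ax": 0,"ay": 0,"az": 0.785},
  {"grip": 0,"dx": 0.194,"dy": 0.11,"dz": 0,"ax": 0,"ay": 0,"az": 0.785},
  {"grip": 0,"dx": 0.185,"dy": 0.125,"dz": 0,"ax": 0,"ay": 0,"az": 0.785},
  {"grip": 0,"dx": 0.174,"dy": 0.139,"dz": 0,"ax": 0,"ay": 0,"az": 0.785},
  {"grip": 0,"dx": 0,"dy": 0,"dz": 0,"ax": 0,"ay": 0,"az": 0},
])

```text
clock: 5.22
eef_pos: [0.6045, -0.0456, 0.0752]
orientation: [0.94, 0.342, 0.0, -0.0]
ft_force: [-2.5, 3.3, 8.8]
opening: 0.0007
grasp_force: 4.1
```

```bash
python3 - <<'E'
from h import *
c,s=wrist()
C=np.array([.5125,.0605]);d=s["eef_pos"][:2]-C
print(s["eef_pos"],s["ft_force"],s["joint_pos"].round(2),np.hypot(*d),np.degrees(np.arctan2(d[1],d[0])))
for q,z in(("plunger_top",.068),("guard_lead",.091),("table_centre",.053)):
    for r in bot.pinpoint("wrist",q)[:2]:
        p=atz(c,r["xy"],z);e=p[:2]-C; print(q,np.round(r["xy"]),round(r["score"],2),p.round(4),np.hypot(*e).round(3),np.degrees(np.arctan2(e[1],e[0])).round(1))
cv2.imwrite("pics/w3.png",c["image"])
E
```

```text
[ 0.60453538 -0.04555156  0.07517771] [-2.46759261  3.29064697  8.78878855] [-0.1   0.6   1.76  0.    0.78  0.78] 0.1404188146661985 -49.047371772764926
plunger_top [ 39. 238.] 0.72 [0.5216 0.0538 0.068 ] 0.011 -36.4
guard_lead [261. 216.] 0.85 [ 0.6233 -0.0326  0.091 ] 0.145 -40.0
table_centre [ 41. 238.] 0.87 [0.5096 0.0581 0.053 ] 0.004 -140.0
table_centre [147. 235.] 0.64 [0.5554 0.0065 0.053 ] 0.069 -51.6
```

View pics/w3.png

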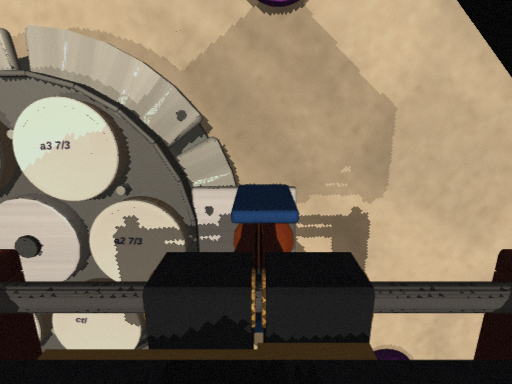

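The wrist picture shows the table turned about 26°: the plate is at (265,200), the button under the fingers at (262,237), and the notch ahead at about (205,130). The dishes are in place. I turn on, then lift clear of the button and stay between the plates to push it home.

>>> drive_tool([
  {"grip": 0,"dx": 0.168,"dy": 0.112,"dz": 0,"ax": 0,"ay": 0,"az": 0.7},
  {"grip": 0,"dx": 0.136,"dy": 0.144,"dz": 0,"ax": 0,"ay": 0,"az": 0.7},
  {"grip": 0,"dx": 0.124,"dy": 0.154,"dz": 0,"ax": 0,"ay": 0,"az": 0.7},
  {"grip": 0,"dx": 0.114,"dy": 0.164,"dz": 0,"ax": 0,"ay": 0,"az": 0.7},
  {"grip": 0,"dx": 0.102,"dy": 0.17,"dz": 0,"ax": 0,"ay": 0,"az": 0.7},
  {"grip": 0,"dx": 0,"dy": 0,"dz": 0,"ax": 0,"ay": 0,"az": 0},
  {"grip": 0,"dx": 0,"dy": 0,"dz": 0.16,"ax": 0,"ay": 0,"az": 0},
  {"grip": 0,"dx": 0,"dy": 0,"dz": 0.18,"ax": 0,"ay": 0,"az": 0},
  {"grip": 0,"dx": 0,"dy": 0,"dz": 0,"ax": 0,"ay": 0,"az": 0},
])

```text
clock: 6.55
eef_pos: [0.637, -0.0096, 0.0924]
orientation: [0.866, 0.499, 0.001, 0.0]
ft_force: [0.3, -0.0, 0.0]
opening: 0.0005
grasp_force: 0.0
```

```bash
cat > m.py <<'E'
from h import *
c,s=wrist()
C=np.array([.5125,.0605]);d=s["eef_pos"][:2]-C
print(s["eef_pos"],s["ft_force"],s["joint_pos"].round(2),np.hypot(*d),np.degrees(np.arctan2(d[1],d[0])))
for q,z in(("guard_lead",.091),("table_centre",.053)):
    for r in bot.pinpoint("wrist",q)[:2]:
        p=atz(c,r["xy"],z);e=p[:2]-C; print(q,np.round(r["xy"]),round(r["score"],2),p.round(4),np.hypot(*e).round(3),np.degrees(np.arctan2(e[1],e[0])).round(1))
import sys; cv2.imwrite("pics/"+sys.argv[1],c["image"])
E
python3 m.py w4.png
```

```text
[ 0.63695266 -0.00961979  0.09240287] [ 0.25154527 -0.00899826  0.00492085] [-0.03  0.61  1.68 -0.    0.85  0.49] 0.14284694435895703 -29.398017354799883
guard_lead [258. 209.] 0.6 [0.6477 0.0075 0.091 ] 0.145 -21.4
table_centre [ 51. 224.] 0.87 [0.5103 0.0596 0.053 ] 0.002 -158.6
```

View pics/w4.png

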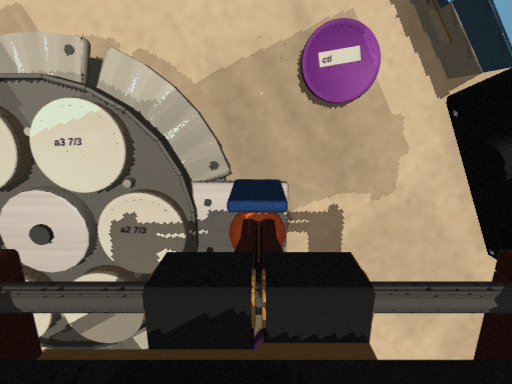

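The plate is at (258,195), the button under the fingertips at (257,230), and the dishes are in place. The table stands at about 46°. I push the plate on gently with the plunger free.

>>> drive_tool([
  {"grip": 0,"dx": 0.076,"dy": 0.184,"dz": 0,"ax": 0,"ay": 0,"az": 0.7},
  {"grip": 0,"dx": 0.068,"dy": 0.154,"dz": 0,"ax": 0,"ay": 0,"az": 0.6},
  {"grip": 0,"dx": 0.052,"dy": 0.14,"dz": 0,"ax": 0,"ay": 0,"az": 0.52},
  {"grip": 0,"dx": 0.03,"dy": 0.094,"dz": 0,"ax": 0,"ay": 0,"az": 0.35},
  {"grip": 0,"dx": 0.028,"dy": 0.094,"dz": 0,"ax": 0,"ay": 0,"az": 0.35},
  {"grip": 0,"dx": 0,"dy": 0,"dz": 0,"ax": 0,"ay": 0,"az": 0},
  {"grip": 0,"dx": 0,"dy": 0,"dz": 0,"ax": 0,"ay": 0,"az": 0},
])

```text
clock: 7.58
eef_pos: [0.6493, 0.0238, 0.0917]
orientation: [0.797, 0.604, 0.0, 0.0]
ft_force: [1.0, 0.6, 0.6]
opening: 0.0005
grasp_force: 0.0
```

```bash
python3 m.py w5.png
```

```text
[0.64929741 0.02381982 0.09170563] [0.96002918 0.58383207 0.58875635] [0.02 0.63 1.65 0.   0.86 0.29] 0.1416296797887251 -15.009935832041354
guard_lead [257. 214.] 0.85 [0.6542 0.0404 0.091 ] 0.143 -8.1
table_centre [ 50. 225.] 0.97 [0.5092 0.0589 0.053 ] 0.004 -154.7
```

View pics/w5.png

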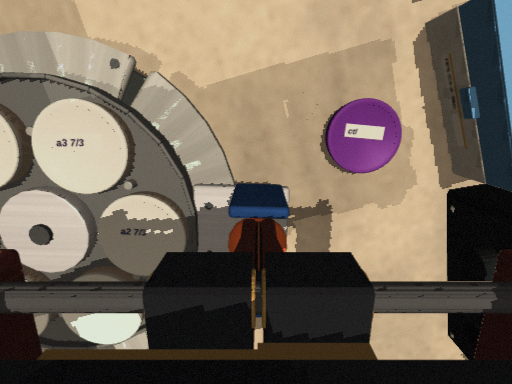

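The plate is at (258,200) and the button at (257,237), near the notch. It is unclear whether it has locked, so I step on and watch the force.

>>> drive_tool([
  {"grip": 0,"dx": 0.03,"dy": 0.094,"dz": 0,"ax": 0,"ay": 0,"az": 0.35},
  {"grip": 0,"dx": 0,"dy": 0,"dz": 0,"ax": 0,"ay": 0,"az": 0},
  {"grip": 0,"dx": 0,"dy": 0,"dz": 0,"ax": 0,"ay": 0,"az": 0},
])

```text
clock: 8.1
eef_pos: [0.6506, 0.0285, 0.0917]
orientation: [0.786, 0.618, -0.0, 0.0]
ft_force: [0.2, 0.2, -0.0]
opening: 0.0002
grasp_force: 0.0
```

```bash
python3 m.py w6.png
```

```text
[0.65058824 0.02853237 0.09166241] [ 0.24921245  0.21549696 -0.03160344] [ 0.03  0.63  1.65 -0.    0.86  0.26] 0.1417402241339545 -13.034442896116541
guard_lead [259. 223.] 0.87 [0.6549 0.0396 0.091 ] 0.144 -8.4
table_centre [ 50. 228.] 0.73 [0.508  0.0566 0.053 ] 0.006 -139.1
```

>>> drive_tool([
  {"grip": 0,"dx": 0.012,"dy": 0.05,"dz": 0,"ax": 0,"ay": 0,"az": 0.17},
  {"grip": 0,"dx": 0,"dy": 0,"dz": 0,"ax": 0,"ay": 0,"az": 0},
  {"grip": 0,"dx": 0.011,"dy": 0.05,"dz": 0,"ax": 0,"ay": 0,"az": 0.17},
  {"grip": 0,"dx": 0,"dy": 0,"dz": 0,"ax": 0,"ay": 0,"az": 0},
])

```text
clock: 8.75
eef_pos: [0.6512, 0.0306, 0.0917]
orientation: [0.775, 0.632, -0.002, 0.001]
ft_force: [-1.3, -13.4, 1.1]
opening: 0.0007
grasp_force: 7.0
```

```bash
python3 m.py w7.png
```

```text
[0.65121121 0.03056995 0.09166341] [ -1.27242817 -13.40873599   1.12776819] [ 0.03  0.63  1.64 -0.01  0.87  0.24] 0.14190351634128837 -12.176172080520208
guard_lead [257. 224.] 0.77 [0.654  0.0418 0.091 ] 0.143 -7.5
table_centre [ 51. 223.] 0.57 [0.5099 0.0565 0.053 ] 0.005 -122.9
```

A 13 N resistance with no travel means the table is locked in its notch. I back off, lift clear and check.

>>> drive_tool([
  {"grip": 0,"dx": -0.04,"dy": -0.16,"dz": 0,"ax": 0,"ay": 0,"az": 0},
  {"grip": 0,"dx": 0,"dy": 0,"dz": 0.3,"ax": 0,"ay": 0,"az": 0},
  {"grip": 0,"dx": 0,"dy": 0,"dz": 0.8,"ax": 0,"ay": 0,"az": 0},
  {"grip": 0,"dx": -0.6,"dy": -0.8,"dz": 0.8,"ax": 0,"ay": 0,"az": 0},
  {"grip": 0,"dx": -0.6,"dy": -0.8,"dz": 0.8,"ax": 0,"ay": 0,"az": 0},
  {"grip": 0,"dx": -0.2,"dy": -0.8,"dz": 0.2,"ax": 0,"ay": 0,"az": 0},
  {"grip": 0,"dx": 0,"dy": -0.8,"dz": 0,"ax": 0,"ay": 0,"az": 0},
  {"grip": 0,"dx": 0,"dy": 0,"dz": 0,"ax": 0,"ay": 0,"az": 0},
])

```text
clock: 9.9
eef_pos: [0.5815, -0.1344, 0.2363]
orientation: [0.776, 0.63, 0.001, 0.001]
ft_force: [0.2, 0.0, -0.4]
opening: 0.0005
grasp_force: 0.0
```

```bash
python3 m.py w8.png; python3 - <<'E'
from h import *
C=np.array([.5125,.0605])
for n in("scene","top"):
    c=bot.read_camera(n)
    for q,z in(("plunger_top",.08),("guard_lead",.091),("table_centre",.053)):
        for r in bot.pinpoint(n,q)[:1]:
            p=atz(c,r["xy"],z);e=p[:2]-C;print(n,q,np.round(r["xy"]),round(r["score"],2),p.round(4),np.hypot(*e).round(3),np.degrees(np.arctan2(e[1],e[0])).round(1))
    if n=="scene": b=c["image"][150:270,190:350]
cv2.imwrite("pics/end.png",np.hstack([cv2.imread("pics/w8.png")[:,:400],cv2.resize(b,(400,384))]))
E
```

```text
[ 0.58150773 -0.13444185  0.2363417 ] [ 0.20495307  0.03305131 -0.36593442] [-0.25  0.37  1.69  0.    1.07 -0.04] 0.2067955291846543 -70.50647795916927
table_centre [146.  13.] 0.8 [0.5063 0.0541 0.053 ] 0.009 -134.2
scene plunger_top [233. 192.] 0.42 [0.641  0.0388 0.08  ] 0.13 -9.6
scene guard_lead [231. 187.] 0.71 [0.6559 0.0272 0.091 ] 0.147 -13.1
scene table_centre [257. 217.] 0.91 [0.5113 0.0717 0.053 ] 0.011 96.2
top plunger_top [236. 165.] 0.59 [0.6467 0.0171 0.08  ] 0.141 -17.9
top guard_lead [226. 158.] 0.6 [0.6621 0.0454 0.091 ] 0.15 -5.8
top table_centre [218. 216.] 0.78 [0.5056 0.0584 0.053 ] 0.007 -162.6
```

View pics/end.png

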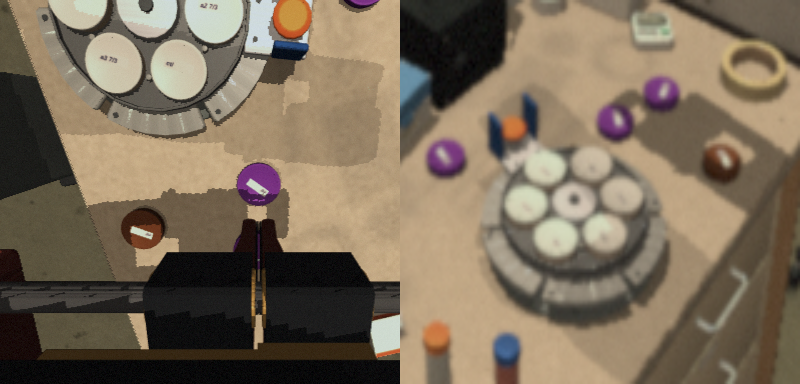

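The wrist half shows the orange button at (292,17), standing high between its plates. The scene half shows it at (514,128), up, with all six dishes in place. The top camera puts the plunger at -17.9°, about one 60° step on from the start.

```bash
python3 -c "
from rig import bot
print(bot.close_job())"
```

```text
the job is handed in; nothing more can be done
None
```

I turned the carousel one notch (about 60°) counter-clockwise and it locked there: it resisted a 13 N push without moving, the plunger looked fully up and the dishes undisturbed, and I handed in the job about 10 s in; no verdict was returned.

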